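Put two plated brackets in the drying box

ROBOT

A 6-joint arm with a two-finger parallel gripper is mounted at the origin on the work surface. World frame = base frame: x ahead of the robot, y to its left, z up, the work surface at z = 0. Lengths are in m, angles in rad, forces in N, time in s.
With the tool pointing down it reaches from about 0.375 to 0.975 m from the base axis. Payload 3.8 kg.
Tool frame: the origin (TCP) lies at the very end of the fingers, on their centre line; the grasp point (between the pads) lies manip.grip_depth behind it (manip.grip_depth is the distance from the TCP to the grasp point, in m); z points along the fingers, y is the line along which they close (so a half turn about z gives the same grasp; the last joint's range is limited). The gripper opens to 85 mm and grips with 20 to 120 N. Pads are 22 mm wide; open, the fingers measure 114 mm over their backs; the gripper's body (76 mm by 85 mm) begins 54 mm behind the grasp point. The pads swing forward as they close: fully open they stand 13 mm farther back than shut.
Start: joints at [1.212, 0.264, 1.604, -0, 1.274, -0.037], TCP at [0.213, 0.64, 0.231] pointing down, gripper open.
Joint ranges: [-2.63, 2.63], [-0.94, 2.18], [0.31, 2.57], [-1.31, 4.45], [0, 2.66], [-2.55, 2.55]. Speed limits (rad/s): [2.57, 2.57, 3.14, 3.14, 3.14, 3.14].

INTERFACE

Orientations are given as a unit quaternion [x, y, z, w].
In Python, from plant import manip, claw, kin, telemetry, optics, order gives the robot as it stands. Calls block until the motion is done:
- manip.move_pose(position, orientation): joint-space move of the TCP to a pose.
- manip.movel(position, v=0.15, frame=None): straight line of the TCP; frame=None keeps the orientation; v is the mean speed in m/s.
- manip.movej(angles): joint-space move.
- claw.gripper_open() and claw.grab(effort=None): open the fingers fully, or close them until they stop; effort is the grip in N (None keeps the last).
- manip.pause(seconds).
- kin.ik(position, orientation): joint angles nearest the present ones, or None.
- telemetry.state(): the state.
- optics.read_camera(name): name is "scene" or "top"; returns (picture, depth): 384x512x3 uint8, red, green, blue; 384x512 float32, m along the optical axis (not along the pixel's ray), 0 where there is no reading.
- optics.get_calibration(name): a dict with "camera_matrix" (3x3 intrinsics, pixels), "k1" (the pictures are not rectified: a ray, as slopes to the right and down, at radius r is drawn at 1 + k1 r^2 times it, then the intrinsics apply), "position" and "attitude" of the camera in the world. Camera axes: x right, y down, z forward; pixel columns grow to the right and rows downward; lengths in m; the calibration is good to about 2 mm. A picture is of the moment at which its call begins. get_calibration takes no time and is no camera call.
A pose or a line that the arm cannot do raises manip.IKError and nothing moves.
- order.close_job(): hands the job in; it is judged then, once.
The state is a dict: "t": time; "joints": joint angles; "qvel": joint speeds; "joint_torque": joint torques, N m; "position": TCP position; "orientation": TCP orientation; "wrist_force": force on the tool from outside, world axes, zero at the start; "ft_torque": the same for the moment, N m; "width": finger opening in m; "finger_force": force on a finger pad.
Only numpy, scipy, OpenCV 4.12 (cv2) and the standard library are available. Lean on these libraries where they do the work, as an engineer would, in place of code of your own. Each camera call takes 0.05 s, during which the arm holds its last target. There are 200 camera calls.

TASK

Set the two bare, silvery plated brackets to dry. First push the yellow edge bar of the drying box's bifold cover across the box until the two panels stand folded flat against each other, then set both silvery brackets down gently (not dropped) on their feet, side by side on the wire rack inside, and finally raise the vent sash by its yellow lip until its top edge is level with the red marks on its guide posts. Leave the black bracket and everything else on the bench where it is.

Things in the scene. Friction and masses are not known exactly. Their poses are not given: they have to be found in the camera images.
- dryer: fixed green drying box, open-topped under its cover: 200 mm along its x, 260 mm along its y, 130 mm high, walls 6 mm, turned a little. Origin: centre of its underside on the bench, z up. Cover hinged along the +y wall; vent sash outside the -y wall. Inside, a level wire rack 78 mm above the bench fills the whole box (188 x 248 mm)
- rack (a point): centre of the top of the wire rack, 78 mm above the bench (52 mm below the rim); axes as the box
- cover (a joint): angle of the rear cover panel above level, rad: 0 = flat closed, 1.55 = end stop, both panels upright with undersides together. Two grey panels, each 186 mm (box's x) x 120 mm x 5 mm, always at equal angles, like a tent. Starts part raised. Push the edge bar level towards the box's +y to fold it (3 to 8 N). Stiff: stays where left. Folded, it stands 254 mm above the bench
- cover_hinge (a point): middle of the rear panel's hinge line on the box, 120 mm towards +y from the box centre, 134 mm above the bench. The front panel is hinged on the rear panel's other edge (the ridge); its own free edge runs on rollers at rim height
- cover_edge (a point): middle of the outer face of the yellow edge bar on the front panel's free edge (the face to push). Bar 186 mm long (box's x), 10 mm thick, standing 16 mm out of the panel. The panel's free edge stays 134 mm above the bench and travels from 120 mm on the -y side of the box centre (flat) to 4 mm from the hinge line (folded)
- sash (a joint): height of the vent sash above its lowest position, m; range 0 to 0.085. Its top edge is level with the middle of the red marks at 0.055. Counterbalanced with about 2 N of friction: it stays where it is left; pushing up takes about 2 to 4 N
- sash_lip (a point): middle of the outer lower edge of the sash's yellow lip, 169 mm towards -y from the box centre: it sticks out 34 mm towards the box's -y from the sash plate, 150 mm long (box's x), 6 mm thick. Sash plate 158 mm wide, 70 mm high, outside the -y wall. Sash down, the lip's underside is 45 mm above the bench and free below; push up under it
- sash_top (a point): middle of the top edge of the sash plate, 115 mm above the bench with the sash down; this is to become level with the marks
- mark (a point): point midway between the two red marks, 10 mm high bands centred 170 mm above the bench on the two aluminium guide posts; posts are 12 x 16 mm, 200 mm tall, at 88 mm to either side (box's x), standing outside the -y wall
- bracket_a: Silvery plated steel strap bracket like a low bridge: 140 mm long (its x), 30 mm wide (its y), 40 mm high; two flat feet, steep legs, and a flat strap 70 x 30 mm, 6 mm thick, its top 40 mm up, open beneath. About 160 g; starts on its feet. Origin: centre of the footprint at foot level, z up. Can be gripped from above across the 30 mm strap. To be dried.
- bracket_b: Silvery plated steel strap bracket like a low bridge: 140 mm long (its x), 30 mm wide (its y), 40 mm high; two flat feet, steep legs, and a flat strap 70 x 30 mm, 6 mm thick, its top 40 mm up, open beneath. About 160 g; starts on its feet. Origin: centre of the footprint at foot level, z up. Can be gripped from above across the 30 mm strap. To be dried.
- bracket_black: Black painted strap bracket like a low bridge: 140 mm long (its x), 30 mm wide (its y), 40 mm high; two flat feet, steep legs, and a flat strap 70 x 30 mm, 6 mm thick, its top 40 mm up, open beneath. About 160 g; starts on its feet. Origin: centre of the footprint at foot level, z up. Can be gripped from above across the 30 mm strap. Not to be moved.
- wrench: steel open-ended wrench lying on the bench, about 150 mm; bystander
- screwdriver: screwdriver lying on the bench; bystander
- hammer: hammer lying on the bench; bystander
- oil_can: blue can, 66 mm across, 150 mm tall, standing; bystander
- mug: white mug, 80 mm across, 90 mm tall, standing; bystander
Not all that is in view belongs to the job. What is shaped like the bracket_b but blue or brown is not meant. Leave any brown look-alike of the bracket_a alone.

How it is judged:
By the outcome, as a careful person would: the job done as asked, in the order asked, and still so for the second after the job is handed in, with the robot touching nothing.
It also fails if it takes over 72 s, if anything falls off the work surface, if the arm or the gripper's body presses on something with over 40 N, if the wrist force passes 120 N, or if a joint passes its speed limit or range.

## Working session

There is one attempt and no reset: what is moved stays moved. The work goes in short steps, each a Python script; the robot and the scene stay as the last script left them, time stands still between calls to the robot, and variables do not carry over. Pictures are saved under pics/ and viewed, at most 10 in all, crops included, and the job is handed in when it is done.

```bash
mkdir -p pics; ls; python3 - <<'E'
from plant import manip, claw, kin, telemetry, optics, order
import cv2,numpy as np
for n in ("scene","top"):
    p,d=optics.read_camera(n); np.savez(f'{n}0.npz',p=p,d=d)
    c=optics.get_calibration(n); print(n,c)
    cv2.imwrite(f'pics/{n}0.png',cv2.resize(p[...,::-1],(800,600),interpolation=cv2.INTER_CUBIC))
s=telemetry.state();print(s['t'],s['position'],s['orientation'],manip.grip_depth)
E
```

```text
pics
scene {'camera_matrix': array([[352.89888294,   0.        , 252.91666245],
       [  0.        , 352.89888294, 192.09404762],
       [  0.        ,   0.        ,   1.        ]]), 'k1': -0.026305415607498665, 'position': array([ 1.38343993, -0.03653631,  0.9142563 ]), 'attitude': array([ 0.66328131,  0.62618844, -0.27372932, -0.30498885])}
top {'camera_matrix': array([[477.01219241,   0.        , 253.09438182],
       [  0.        , 477.01219241, 192.86361353],
       [  0.        ,   0.        ,   1.        ]]), 'k1': -0.13342300102129298, 'position': array([0.28476739, 0.01000393, 1.44806891]), 'attitude': array([ 0.71350859, -0.69543256,  0.06265924, -0.05790404])}
0.1 [0.21322424 0.63970708 0.23006548] [ 1.60210677e-01  9.87082284e-01 -1.02737455e-03 -2.20376624e-04] 0.0187
```

View pics/scene0.png

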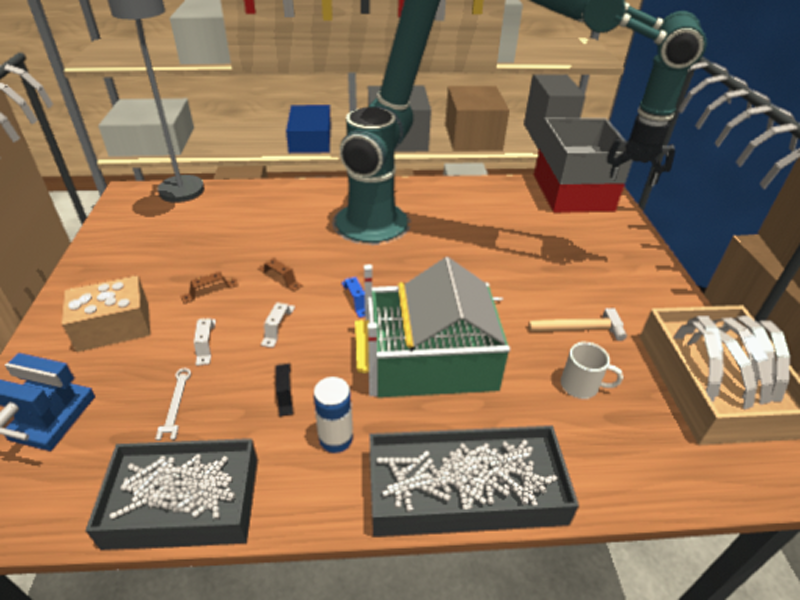

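View pics/top0.png

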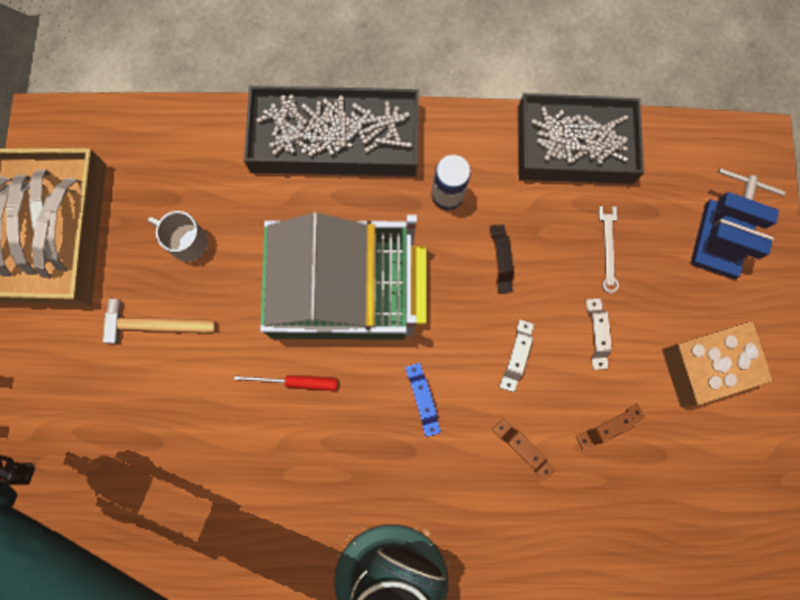

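Top view (800x600): candidates are two silvery brackets at (517,355) and (598,333), black (502,258), blue (423,399), browns (523,447) and (610,426). The two unpainted silvery ones fit. The box is at (340,275), with the yellow bar at (370,275) and the yellow lip at (420,285). I'll confirm with a crop and measure.

```bash
cat > h.py <<'E'
from plant import manip, claw, kin, telemetry, optics, order
import cv2,numpy as np
from scipy.spatial.transform import Rotation as R
def cloud(n,p=None,d=None):
    if p is None: p,d=optics.read_camera(n)
    c=optics.get_calibration(n);K=c['camera_matrix'];k=c['k1']
    v,u=np.mgrid[:384,:512].astype(float)
    dist=np.array([k,0,0,0,0])
    xy=cv2.undistortPoints(np.stack([u.ravel(),v.ravel()],1)[:,None],K,dist)[:,0]
    P=np.c_[xy,np.ones(len(xy))]*d.reshape(-1,1)
    W=R.from_quat(c['attitude']).apply(P)+c['position']
    W[d.ravel()==0]=np.nan
    return p,W.reshape(384,512,3)
def down(psi): # tool y axis at angle psi in world xy, z down
    y=np.array([np.cos(psi),np.sin(psi),0]);z=np.array([0,0,-1.])
    return R.from_matrix(np.c_[np.cross(y,z),y,z]).as_quat()
def box(u0,v0,u1,v1):  # from 800x600 coords
    m=np.zeros((384,512),bool);s=.64;m[int(v0*s):int(v1*s),int(u0*s):int(u1*s)]=1;return m
E
cat > m.py <<'E'
from h import *
f=np.load('top0.npz');p,W=cloud('top',f['p'],f['d'])
hsv=cv2.cvtColor(p,cv2.COLOR_RGB2HSV)
cv2.imwrite('pics/crop.png',cv2.resize(p[190:310,250:430,::-1],(780,520),interpolation=cv2.INTER_CUBIC))
z=W[...,2]
def rect(m,name):
    q=W[m];q=q[~np.isnan(q[:,0])];r=cv2.minAreaRect((q[:,:2]*1000).astype(np.float32));print(name,len(q),'c',np.round(r[0],1),'s',np.round(r[1],1),'a',round(r[2],2),'zmed',np.round(np.median(q[:,2]),4));return q,r
print('table z',np.nanmedian(z[box(440,400,500,500)]))
for n,b in dict(near=(495,310,540,400),far=(580,290,615,378),black=(485,215,520,300),blue=(398,355,445,445)).items():
    m=box(*b)
    if n=='black': mm=m&(hsv[...,2]<70)
    elif n=='blue': mm=m&(hsv[...,0]>100)&(hsv[...,0]<130)&(hsv[...,1]>100)
    else: mm=m&(hsv[...,1]<70)&(hsv[...,2]>90)
    print(n,hsv[mm].mean(0).round());rect(mm,n);rect(mm&(z>.033),n+' strap')
b=box(250,200,440,345)
y=b&(hsv[...,0]>18)&(hsv[...,0]<35)&(hsv[...,1]>150)&(hsv[...,2]>100)
rect(y&box(360,200,385,345),'bar');rect(y&box(395,200,440,345),'lip')
rect(b&(z>.124)&(z<.1335)&(hsv[...,1]<60)&(hsv[...,2]>150),'rim')
q=W[b&(hsv[...,1]<60)&(hsv[...,2]<150)&(z>.12)];print('ridge z',np.percentile(q[:,2],[1,50,99]))
# scene cam rim
f=np.load('scene0.npz');p,W=cloud('scene',f['p'],f['d']);z=W[...,2]
hsv=cv2.cvtColor(p,cv2.COLOR_RGB2HSV);b=box(350,250,515,400)
y=b&(hsv[...,0]>18)&(hsv[...,0]<35)&(hsv[...,1]>150)&(hsv[...,2]>100)
rect(y&box(397,270,415,350),'bar S');rect(y&box(350,300,370,400),'lip S')
rect(b&(z>.124)&(z<.135)&(hsv[...,1]<60)&(hsv[...,2]>150),'rim S')
for n,bb in dict(near=(258,295,300,350),far=(185,310,222,368)).items():
    mm=box(*bb)&(hsv[...,1]<70)&(hsv[...,2]>90);rect(mm,n+' S');rect(mm&(z>.033),n+' S strap')
E
python3 m.py
```

```text
table z 0.00045103861696427217
near [ 24.  25. 204.]
near 447 c [ 433.2 -238.8] s [ 38.3 140. ] a 73.65 zmed 0.0364
near strap 253 c [ 434.3 -234.8] s [29.8 78.3] a 73.62 zmed 0.0402
far [ 15.  37. 201.]
far 434 c [ 491.1 -395.8] s [ 51.6 161.6] a 84.41 zmed 0.037
far strap 248 c [ 479.4 -394.4] s [78.9 31.3] a 5.9 zmed 0.0406
black [ 9. 91. 60.]
black 350 c [ 626.1 -203.6] s [133.4  29.7] a 6.84 zmed 0.0364
black strap 199 c [ 624.9 -203.7] s [76.5 27.6] a 8.66 zmed 0.0401
blue [112. 145. 202.]
blue 425 c [344.4 -53.8] s [137.6  29.3] a 17.62 zmed 0.0369
blue strap 247 c [344.2 -53.8] s [79. 29.] a 17.93 zmed 0.0403
bar 314 c [558.8  51.4] s [185.1  14. ] a 1.69 zmed 0.1494
lip 454 c [559.2 -38.2] s [147.1  27.3] a 1.05 zmed 0.0596
rim 334 c [558.3 113.2] s [206. 267.] a 1.34 zmed 0.1299
ridge z [0.13072887 0.18015994 0.21573357]
bar S 160 c [556.9  50.8] s [197.1  14.1] a 1.06 zmed 0.1482
lip S 252 c [529.9 -40.8] s [ 26.3 216.1] a 89.96 zmed 0.0581
rim S 336 c [560.6 111.9] s [207.4 273.6] a 0.14 zmed 0.1297
near S 252 c [ 430.  -243.2] s [ 52.1 151. ] a 76.38 zmed 0.0316
near S strap 124 c [ 438.3 -234.9] s [31.3 79.9] a 77.48 zmed 0.0386
far S 273 c [ 476.2 -400.1] s [151.5  42.9] a 6.31 zmed 0.0346
far S strap 141 c [ 483.4 -393.8] s [81.  31.4] a 3.48 zmed 0.0387
```

View pics/crop.png

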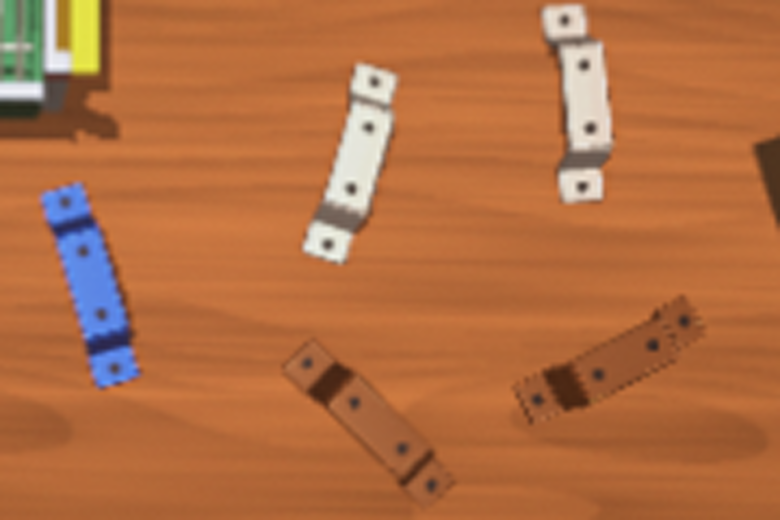

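The crop confirms two bare silvery brackets at crop (350,160) and (585,105). The blue and brown ones are look-alikes. Next I check reachability of all the poses, then push the cover.

```bash
cat >> h.py <<'E'
YAW=np.radians(1.4);C=np.array([.557,.1162,0])
def B(x,y,z): return C+np.array([x*np.cos(YAW)-y*np.sin(YAW),x*np.sin(YAW)+y*np.cos(YAW),z])
def tilt(a): # fingers closing along box x, pointing down and to box +y by a deg
    ax=np.array([np.cos(YAW),np.sin(YAW),0])
    return (R.from_rotvec(ax*np.radians(a))*R.from_quat(down(YAW))).as_quat()
def st():
    s=telemetry.state();print('t %.1f'%s['t'],s['position'].round(4),'F',np.round(s['wrist_force'],1),'w %.4f'%s['width'],'ff',np.round(s['finger_force'],1));return s
PL=YAW-np.pi/2
E
python3 - <<'E'
from h import *
r=np.radians
for n,p,q in [('pre',B(0,-102,0)*[1,1,1],0)][:0]+[('push0',B(0,-.102,.1345),tilt(30)),('push1',B(0,.092,.1345),tilt(30)),('via',B(0,-.1,.40),tilt(30)),
 ('near',[.4355,-.2348,.02],down(r(-106))),('far',[.4805,-.3942,.02],down(r(-84))),('pl1',B(0,-.057,.1),down(PL)),('pl2',B(0,.025,.1),down(PL)),
 ('pl1u',B(0,-.057,.33),down(PL)),('l0',B(0,-.21,.025),tilt(60)),('l1',B(0,-.155,.022),tilt(60)),('l2',B(0,-.155,.09),tilt(60)),('l0b',B(0,-.27,.2),tilt(60)),('l45',B(0,-.155,.03),tilt(45))]:
    j=kin.ik(p,q);print(n,None if j is None else np.round(j,2))
E
```

```text
push0 [-0.32  0.23  1.93  0.52  1.22 -0.59]
push1 [ 0.02  0.18  1.99  0.61  1.07 -0.33]
via [-0.32  0.04  1.64  0.49  1.64 -0.35]
near [-0.54  0.16  2.16 -0.    0.82  1.31]
far [-0.73  0.37  1.89 -0.    0.88  0.74]
pl1 [ 0.06  0.17  1.98 -0.    1.    1.61]
pl2 [ 0.21  0.19  1.95 -0.    1.    1.75]
pl1u [ 0.06  0.    1.72 -0.    1.42  1.61]
l0 [-0.64  0.71  1.74  0.75  1.52 -1.05]
l1 [-0.58  0.68  1.82  0.8   1.46 -1.05]
l2 [-0.58  0.58  1.82  0.8   1.53 -0.98]
l0b [-0.71  0.54  1.63  0.72  1.77 -0.89]
l45 [-0.5   0.52  1.88  0.69  1.28 -0.92]
```

```bash
cat > push.py <<'E'
from h import *
claw.grab(20)
p=telemetry.state()['position']
manip.movel(p+[0,0,.17],v=.3)
manip.move_pose(B(0,-.115,.36),tilt(30))
manip.movel(B(0,-.108,.1345),v=.25)
f0=st()['wrist_force']
for y in list(np.arange(-.095,.075,.02))+list(np.arange(.075,.1,.003)):
    manip.movel(B(0,y,.1345),v=.12 if y<.075 else .05)
    f=telemetry.state()['wrist_force']-f0
    print(round(y,3),np.round(f,1))
    if -f[1]>15: break
st()
for n in ("top","scene"):
    pic,d=optics.read_camera(n);np.savez(n+'1.npz',p=pic,d=d)
cv2.imwrite('pics/s1.png',cv2.resize(pic[140:270,200:350,::-1],(690,598),interpolation=cv2.INTER_CUBIC))
E
python3 push.py
```

```text
t 5.2 [0.5608 0.0081 0.1359] F [ 0.3  0.7 -0.1] w 0.0001 ff 0.0
-0.095 [ 0.7 -0.8  0.4]
-0.075 [-1.1 -0.2 -0.3]
-0.055 [ 0.2 -1.7 -0.1]
-0.035 [ 0.4 -0.5  0. ]
-0.015 [-1.2 -0.6  0.2]
0.005 [-1.5 -0.  -1. ]
0.025 [ 0.5 -0.1  0.2]
0.045 [-0.4 -1.4  0.4]
0.065 [-0.2 -1.8 -0.3]
0.075 [-0.6 -0.3 -0.7]
0.078 [-0.1 -0.7  0.3]
0.081 [-1.3 -0.6  0.8]
0.084 [ 0.4 -0.4  0.1]
0.087 [-0.6 -0.7  0.3]
0.09 [-1.4 -1.4  0.2]
0.093 [0.1 0.  0.3]
0.096 [-1.8 -9.2  2.2]
0.099 [ -4.6 -19.8   6.5]
t 10.4 [0.5549 0.2113 0.1343] F [ -4.3 -19.    6.4] w -0.0003 ff 9.5
```

View pics/s1.png

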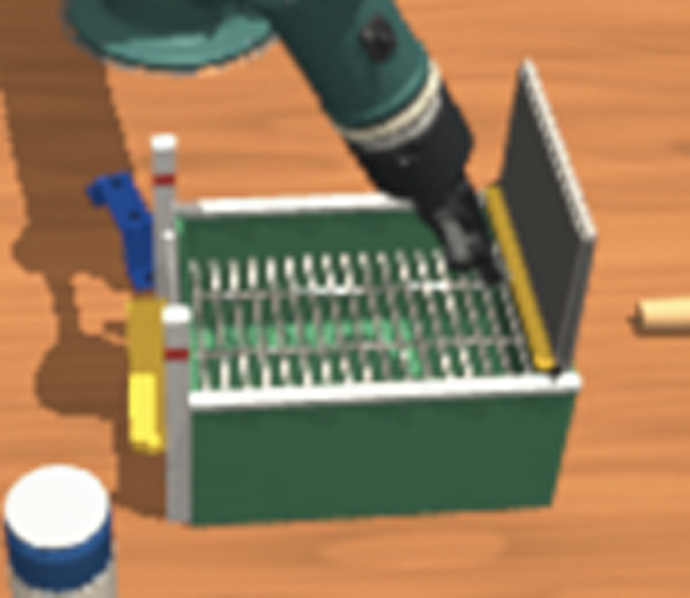

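The scene view shows the cover folded upright with both panels together (crop 550,210), the rack clear and the red marks visible. I'll re-check the box pose from the uncovered rim and pick the near bracket.

```bash
cat > pick.py <<'E'
from h import *
import sys
def place(xy,psi,ybox,zc,first=False):
    q=down(psi);xy=np.array(xy)
    if first:
        manip.movel(B(0,.05,.16),v=.2); manip.movel(B(0,-.06,.33),v=.35); claw.gripper_open()
    manip.move_pose([*xy,.16],q)
    manip.movel([*xy,.0185],v=.25); 
    claw.grab(50); s=st()
    manip.movel([*xy,.28],v=.3)
    if st()['width']<.02: raise SystemExit('lost')
    manip.move_pose(B(0,ybox,.30),down(PL))
    manip.movel(B(0,ybox,.125),v=.25); f0=st()['wrist_force']
    z=.1045
    manip.movel(B(0,ybox,z),v=.08)
    while z>.092:
        f=telemetry.state()['wrist_force']-f0
        if f[2]>4: break
        z-=.0015; manip.movel(B(0,ybox,z),v=.03)
    print('down z',z,np.round(f,1)); st()
    claw.gripper_open(); manip.movel(B(0,ybox,.28),v=.2); st()
E
python3 - <<'E'
from h import *
f=np.load('top1.npz');p,W=cloud('top',f['p'],f['d']);z=W[...,2];hsv=cv2.cvtColor(p,cv2.COLOR_RGB2HSV)
m=box(250,190,440,345)&(z>.126)&(z<.1335)&(hsv[...,1]<60)&(hsv[...,2]>150)
q=W[m]-C;c,s=np.cos(YAW),np.sin(YAW)
X=q[:,0]*c+q[:,1]*s;Y=-q[:,0]*s+q[:,1]*c
print('x',np.percentile(X,[0,2,98,100]).round(4),'y',np.percentile(Y,[0,2,98,100]).round(4))
for sgn in (1,-1):
    k=(sgn*X>.085)&(abs(Y)<.1);print('side',k.sum(),np.median(X[k]).round(4),'slope',np.polyfit(Y[k],X[k],1).round(4))
k=(Y<-.115)&(abs(X)<.07);print('front',k.sum(),np.median(Y[k]).round(4))
E
python3 - <<'E'
from pick import *
place([.4355,-.2348],np.radians(-106),-.057,0,True)
pic,d=optics.read_camera('top');np.savez('top2.npz',p=pic,d=d)
cv2.imwrite('pics/t2.png',cv2.resize(pic[:,:,::-1],(800,600),interpolation=cv2.INTER_CUBIC))
E
```

```text
x [-0.0999 -0.0996  0.1002  0.1005] y [0.0179 0.0235 0.1266 0.1301]
side 59 0.0967 slope [-0.0164  0.0977]
side 70 -0.0964 slope [-0.0016 -0.0954]
front 0 nan
t 15.2 [ 0.4362 -0.2353  0.0196] F [-1.   0.3  6.1] w 0.0286 ff 49.2
t 16.2 [ 0.4344 -0.2341  0.2777] F [-0.1  0.6 -2.1] w 0.0284 ff 49.4
t 18.2 [0.5596 0.0587 0.1265] F [-0.1 -0.7 -1.3] w 0.0291 ff 49.4
down z 0.09699999999999999 [-1.5 -0.   5.1]
t 19.9 [0.5587 0.0592 0.0976] F [-1.6 -0.7  3.8] w 0.0282 ff 49.8
t 21.6 [0.5575 0.0591 0.2784] F [ 0.2 -1.1 -1.4] w 0.0854 ff 0.0
  return _methods._mean(a, axis=axis, dtype=dtype,
  ret = ret.dtype.type(ret / rcount)
```

View pics/t2.png

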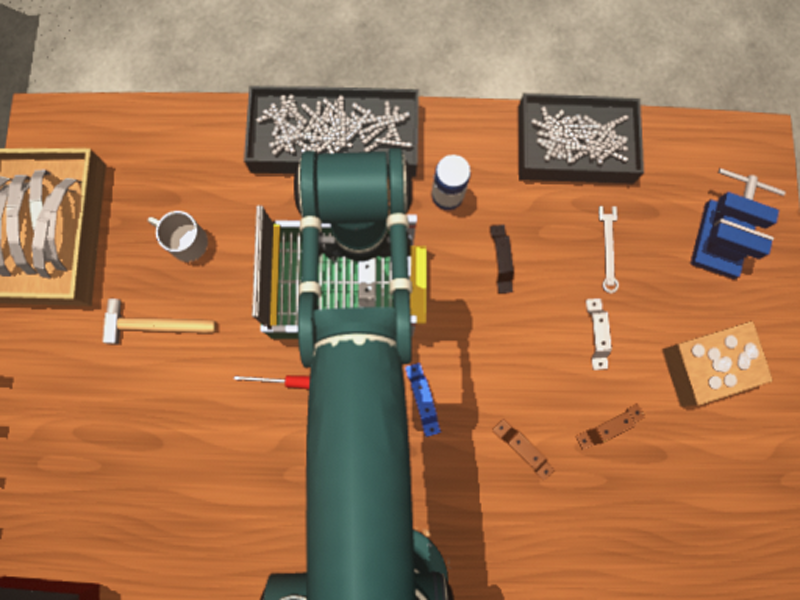

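The top view shows bracket one on the rack at (367,283), with everything else where it was. Now the second bracket at (598,333).

```bash
python3 - <<'E'
from pick import *
place([.4805,-.3942],np.radians(-84),.025,0)
claw.grab(20)
manip.move_pose(B(0,-.27,.22),tilt(60))
manip.movel(B(0,-.21,.022),v=.25);st()
for n in ("top","scene"):
    pic,d=optics.read_camera(n);np.savez(n+'3.npz',p=pic,d=d)
cv2.imwrite('pics/s3.png',cv2.resize(pic[140:270,160:330,::-1],(785,600),interpolation=cv2.INTER_CUBIC))
E
```

```text
t 24.6 [ 0.4813 -0.395   0.02  ] F [-0.7  0.1  5.6] w 0.0286 ff 49.7
t 25.6 [ 0.4795 -0.3933  0.2773] F [-0.5 -0.  -1.5] w 0.0289 ff 49.3
t 28.4 [0.5577 0.1411 0.1264] F [ 0.4  0.  -0.7] w 0.0285 ff 49.3
down z 0.09699999999999999 [-3.2 -0.8  5.6]
t 30.1 [0.5566 0.1413 0.0979] F [-2.8 -0.8  4.9] w 0.0288 ff 49.9
t 31.8 [0.5555 0.141  0.2784] F [-0.1 -0.1 -0.6] w 0.0853 ff 0.0
t 35.7 [ 0.5632 -0.0945  0.0233] F [ 0.1 -0.   0.1] w 0.0002 ff 0.0
```

View pics/s3.png

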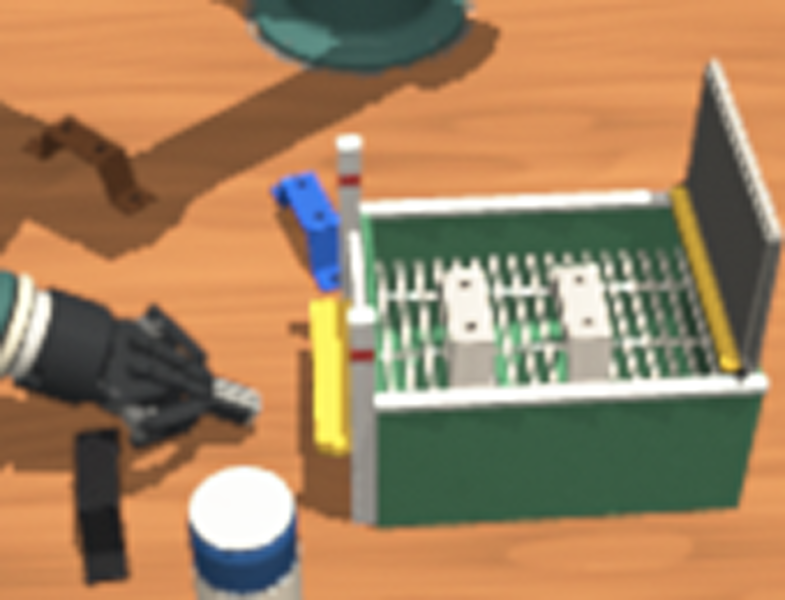

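The scene view shows both brackets upright on the rack (crop 465,320 and 580,320), with the finger in front of the lip (235,400). Now I raise the sash.

```bash
cat >> h.py <<'E'
def lip(tag):
    for n,bb in (('top',(390,200,440,345)),('scene',(330,270,375,400))):
        p,W=cloud(n);np.savez(f'{n}_{tag}.npz',p=p)
        hsv=cv2.cvtColor(p,cv2.COLOR_RGB2HSV);m=box(*bb)&(hsv[...,0]>18)&(hsv[...,0]<35)&(hsv[...,1]>150)&(hsv[...,2]>100)
        m=cv2.erode(m.astype(np.uint8),np.ones((3,3)))>0;q=W[m]
        print(n,len(q),'lip z',np.nanpercentile(q[:,2],[10,50,90]).round(4))
    return p
E
python3 - <<'E'
from h import *
lip('a')
Y=-.157
manip.movel(B(0,Y,.020),v=.15);f0=st()['wrist_force'];z=.020;zc=None
while z<.09:
    z+=.003;manip.movel(B(0,Y,z),v=.06);s=telemetry.state();f=s['wrist_force']-f0
    print(round(z,3),s['position'][2].round(4),np.round(f,1))
    if zc is None and f[2]<-1.5: zc=z
    if f[2]<-15: break
    if zc and z-zc>.033: break
lip('b');st()
E
```

```text
top 341 lip z [0.0563 0.06   0.0637]
scene 167 lip z [0.0557 0.0583 0.0604]
t 36.4 [ 0.5607 -0.0404  0.0201] F [ 0.1 -0.1 -0.7] w -0.0002 ff 0.0
0.023 0.0233 [0.5 0.8 0.7]
0.026 0.0262 [ 0.1 -0.4  0.4]
0.029 0.0292 [-0.9  0.1 -0. ]
0.032 0.0322 [ 0.5 -0.  -0.1]
0.035 0.0351 [0.7 0.1 0.5]
0.038 0.0381 [ 0.1  0.3 -0.4]
0.041 0.0412 [-0.2 -0.4 -0.4]
0.044 0.0443 [-0.4 -0.8 -0.3]
0.047 0.0473 [ 0.8 -0.4  1. ]
0.05 0.0503 [ 0.3 -0.2  1.7]
0.053 0.0533 [-0.3 -0.5  0.5]
0.056 0.0563 [-0.2 -0.8  0.8]
0.059 0.0593 [-0.1 -1.6  0.8]
0.062 0.0623 [ 0.7 -1.7 -0.1]
0.065 0.0653 [ 1.5 -0.3  0.2]
0.068 0.0683 [ 0.7 -0.8 -0.1]
0.071 0.0713 [ 0.5 -0.6  1.4]
0.074 0.0743 [ 0.5 -1.2 -0.2]
0.077 0.0773 [ 0.1 -0.5  1.3]
0.08 0.0803 [ 0.3 -0.7 -0.7]
0.083 0.0833 [-0.1 -1.2  0. ]
0.086 0.0863 [ 0.3 -0.9  0.9]
0.089 0.0893 [ 1.  -0.3  0.2]
0.092 0.0923 [ 0.1 -0.7  0.3]
top 384 lip z [0.1139 0.1172 0.1209]
scene 174 lip z [0.114  0.1157 0.1177]
t 42.5 [ 0.5608 -0.0407  0.0923] F [-0.2 -0.3 -1.1] w 0.0001 ff 0.4
```

The force check missed the gentle contact, so the sash went about 10 mm too high. I'll withdraw and measure it against the marks, then nudge it down from above.

```bash
python3 - <<'E'
from h import *
manip.movel(B(0,-.157,.080),v=.1);manip.movel(B(0,-.24,.085),v=.25)
manip.move_pose(B(0,-.24,.22),tilt(15));st()
p,W=cloud('scene');hsv=cv2.cvtColor(p,cv2.COLOR_RGB2HSV)
lip('c')
m=box(350,250,395,350)&((hsv[...,0]<8)|(hsv[...,0]>172))&(hsv[...,1]>140)
for q in W[m]: pass
c,s=np.cos(YAW),np.sin(YAW)
def bx(q): q=q-C;return np.c_[q[:,0]*c+q[:,1]*s,-q[:,0]*s+q[:,1]*c,q[:,2]]
q=bx(W[m]);
for k in (q[:,0]<0,q[:,0]>0): print('mark',k.sum(),np.round(np.nanmedian(q[k],0),4),np.round(np.nanpercentile(q[k,2],[0,100]),4))
bb=box(330,250,400,400);q=bx(W[bb]);k=(abs(q[:,0])<.07)&(q[:,1]<-.128)&(q[:,1]>-.16)&(q[:,2]>.13);
for x in np.arange(-.07,.07,.02):
    kk=k&(q[:,0]>x)&(q[:,0]<x+.02);print('x',round(x,2),kk.sum(),q[kk,2].max().round(4) if kk.any() else 0)
cv2.imwrite('pics/s4.png',cv2.resize(p[150:260,200:340,::-1],(763,600),interpolation=cv2.INTER_CUBIC))
E
```

```text
t 43.9 [ 0.5627 -0.1215  0.2222] F [-0.  -0.  -0.2] w -0.0003 ff 0.0
top 392 lip z [0.114  0.1174 0.1206]
scene 182 lip z [0.1139 0.1158 0.1178]
mark 3 [-0.0823 -0.143   0.1704] [0.168  0.1725]
mark 9 [ 0.0946 -0.1369  0.1721] [0.1675 0.1763]
x -0.07 10 0.1823
x -0.05 10 0.1816
x -0.03 11 0.1812
x -0.01 15 0.1812
x 0.01 8 0.1809
x 0.03 10 0.1815
x 0.05 6 0.1818
x 0.07 0 0
```

View pics/s4.png

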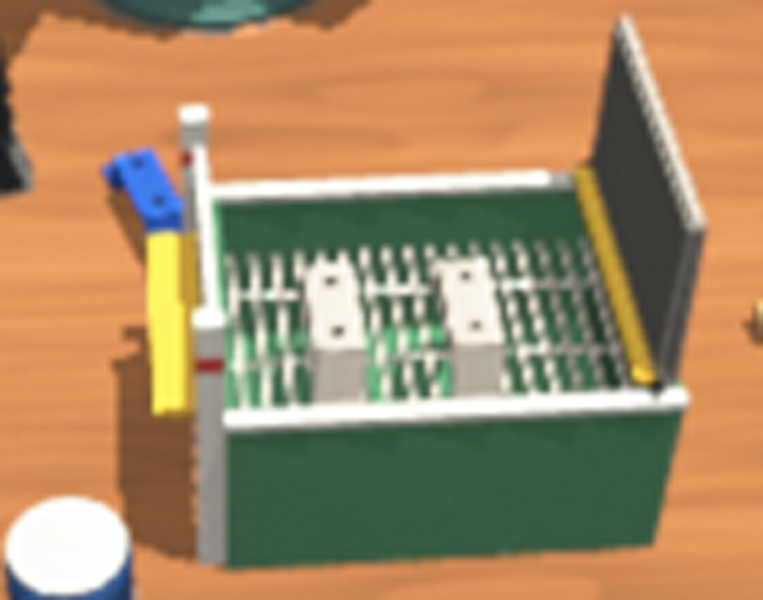

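The picture shows the sash top above the marks (marks at crop 190,160 and 208,365), measured about 10 mm too high. I'll push down on the lip's top in small measured steps.

```bash
cat >> h.py <<'E'
def top():
    p,W=cloud('scene');c,s=np.cos(YAW),np.sin(YAW);q=W[box(330,250,400,400)]-C
    q=np.c_[q[:,0]*c+q[:,1]*s,-q[:,0]*s+q[:,1]*c,q[:,2]]
    k=(abs(q[:,0])<.07)&(q[:,1]<-.128)&(q[:,1]>-.16)&(q[:,2]>.13)
    r=[q[k&(abs(q[:,0]-x)<.01),2].max() for x in np.arange(-.05,.06,.02) if (k&(abs(q[:,0]-x)<.01)).any()]
    print('sash top',np.round(r,4));return p
E
python3 - <<'E'
from h import *
manip.movel(B(0,-.152,.18),v=.25);manip.movel(B(0,-.152,.135),v=.15);f0=st()['wrist_force']
for z in (.125,.118,.113,.111):
    manip.movel(B(0,-.152,z),v=.05);s=telemetry.state();print(z,s['position'].round(4),np.round(s['wrist_force']-f0,1))
lip('d');top()
E
```

```text
t 45.1 [ 0.5608 -0.0366  0.135 ] F [-0.7 -0.1  0.5] w 0.0001 ff 0.0
0.125 [ 0.5607 -0.0358  0.1251] [-0.2  1.3 -0.6]
0.118 [ 0.5605 -0.0356  0.1177] [ 0.3  0.2 -0.2]
0.113 [ 0.5605 -0.0357  0.1126] [ 0.7  1.  -0.5]
0.111 [ 0.5606 -0.0358  0.1108] [ 0.9 -0.8  0.6]
top 137 lip z [0.1057 0.1088 0.1128]
scene 82 lip z [0.1056 0.1072 0.11  ]
sash top [0.1745 0.1746 0.1974 0.279  0.258  0.1748]
```

```bash
python3 - <<'E'
from h import *
manip.movel(B(0,-.152,.1088),v=.03)
manip.movel(B(0,-.152,.16),v=.15);manip.movel(B(0,-.26,.25),v=.3);st()
lip('e');p=top()
W=cloud('scene',p,optics.read_camera('scene')[1])[1];hsv=cv2.cvtColor(p,cv2.COLOR_RGB2HSV)
m=box(350,250,395,350)&((hsv[...,0]<8)|(hsv[...,0]>172))&(hsv[...,1]>140);print('marks z',np.round(W[m][:,2],4))
cv2.imwrite('pics/s5.png',cv2.resize(p[140:270,160:330,::-1],(785,600),interpolation=cv2.INTER_CUBIC))
E
```

```text
t 47.7 [ 0.5625 -0.1431  0.2482] F [-0.   0.8  0.2] w 0.0001 ff 0.0
top 381 lip z [0.1036 0.1071 0.1108]
scene 181 lip z [0.1035 0.1054 0.1075]
sash top [0.1718 0.1733 0.1706 0.1715 0.1707 0.1725]
marks z [0.1751 0.1745 0.1686 0.1758 0.1757 0.1733 0.1722 0.1729 0.1702 0.1699
 0.1653 0.1679]
```

View pics/s5.png

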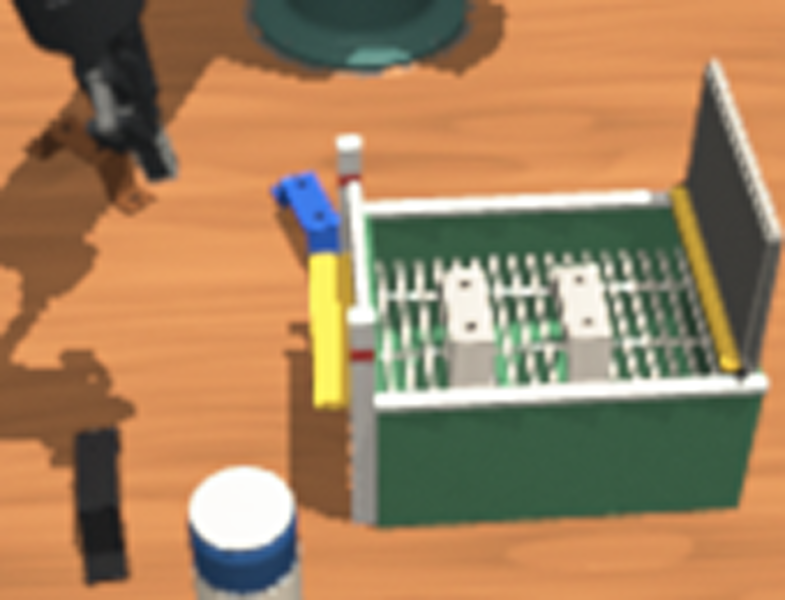

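The picture shows the sash top level with the marks (crop 350,180; marks average 0.172 m, sash top 0.172 m). Both brackets are on the rack, the cover is folded, the bench is undisturbed and the arm is clear. Handing in.

```bash
python3 -c "
from plant import order
print(order.close_job())"
```

```text
the job is handed in; nothing more can be done
None
```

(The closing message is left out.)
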